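# Shut the ink filter and start its cover bolt

### The arm

A 7-joint arm with a two-finger parallel gripper is mounted at the origin on the work surface; the furniture and walls round the work are solid. World frame = base frame: x ahead of the robot, y to its left, z up, the work surface at z = 0. Lengths are in m, angles in degrees, forces in N, time in s.
With the tool pointing down it reaches from about 0.375 to 0.925 m from the base axis. Payload 3.1 kg.
Tool frame: the origin (TCP) lies at the very end of the fingers, on their centre line; the grasp point (between the pads) lies 19 mm behind it; z points along the fingers, y is the line along which they close (so a half turn about z gives the same grasp; the last joint's range is limited). The gripper opens to 85 mm and grips with 20 to 120 N. Pads are 22 mm wide; open, the fingers measure 114 mm over their backs; the gripper's body (76 mm by 85 mm) begins 54 mm behind the grasp point. The pads swing forward as they close: fully open they stand 13 mm farther back than shut.
Start: joints at [-82.838, 21.939, 2.515, 91.553, -1.026, 66.532, -2.859], TCP at [0.144, 0.634, 0.231] pointing down, gripper open.
Joint ranges: [-149.38, 149.38], [-23.57, 123.04], [-84.95, 90], [0, 143.3], [-89.99, 269.99], [3.08, 112.72], [-163.45, 163.45]. Speed limits (degrees/s): [159.86, 159.86, 180, 180, 180, 180, 180].

### API

Orientations are given as a 3x3 rotation matrix whose columns are the frame's x, y, z axes.
In Python, from bench import monitor, optics, bot, finder gives the robot as it stands.
- The arm moves only by the shell command python3 -m crank 'ROWS'. ROWS is JSON, a list of rows, each an object of numbers: "jaw": the closure in counts, from 0 (fully open) to 255 (shut); "dx", "dy", "dz": the shift along the tool's x, y, z in m; "roll": the turn about the tool's z in degrees. In form: [{"jaw": .., "dx": .., "dy": .., "dz": .., "roll": ..}, ...]. A call has 1 to 5 rows; each row is the pose to reach, as a shift and turn from the pose commanded when the call began, along the tool's axes at that moment; what a row does not reach only later rows make up. A row lasts 1/8 s, in which the tool goes at most 62.5 mm and 10.7 degrees, less where a joint would pass 70% of its speed; a pose out of reach is approached as far as the arm can. A call with a gripper value outside its range is refused whole. The fingers move at their own pace and stop on an object; the grip force is fixed at half the most. Time passes only in rows, so rows that repeat a pose let the fingers close. It gives the time, the measured TCP pose, the force, the opening and the grip force at its end, in the units of the state.
- monitor.read_state(): the state, without advancing time (a new reading comes with each control period).
- optics.get_image(name): name is "scene" or "top"; returns a dict with "pixels" (420x560x3 uint8, red, green, blue), "fov_y" (degrees; the focal length in pixels is half the picture's height over the tangent of half this angle, whatever the lens; pixels are square), "cx", "cy" (the principal point, pixels), "rvec" (rotation vector, rad) and "tvec" (3), from world to camera coordinates, as OpenCV has them. Camera axes: x right, y down, z forward; pixel columns grow to the right and rows downward; lengths in m; the calibration is good to about 2 mm. A picture is of the moment at which its call begins. There is no depth.
- bot.close_job(): hands the job in; it is judged then, once.
Trained networks look in a picture, given as the dict that the camera call returned (one of the last four; its "shot" number tells which), for a name from the list of things; names that differ only in an ending like _2 or _b are one class to them, and where a whole thing is asked for, a point or a joint stands for the part that bears it (a point fixed in the world has none). Each returns a list of dicts, best first, with "score" (0 to 1); they miss things now and then, are a little off and sometimes report something else, mostly with a low value. They report only what shows in the picture. A call takes as long as a camera call.
- finder.recognise(picture, label): "uv" ([column, row] in pixels, amid what is visible of it).
- finder.outline_of(picture, label): "mask" (420x560 bool, what is visible of it) and "uv" ([column, row] in pixels, amid what is visible of it).
- finder.landmark_of(picture, label): "uv" ([column, row] in pixels: a listed point, or the origin of a listed thing).
The state is a dict: "time_s": time; "joints": joint angles; "qd": joint speeds; "effort": joint torques, N m; "tcp_pos": TCP position; "tcp_rot": TCP orientation; "wrist_force": force on the tool from outside, world axes, zero at the start; "torque": the same for the moment, N m; "grip_width": opening from 0.0 (shut) to 1.0 (fully open); "grasp_force": force on a finger pad.
Only numpy, scipy, OpenCV 4.12 (cv2) and the standard library are available. Lean on these libraries where they do the work, as an engineer would, in place of code of your own. Each camera call takes 0.05 s, during which the arm holds its last target. There are 200 camera calls.

### The job

Shut the ink filter: press its hinged cover down at the front until the roller catch snaps over it and keeps it shut by itself. Then take the knob of the cover bolt, push the bolt lightly down onto its threaded post and turn it backward (anticlockwise seen from above) until you feel it drop into the thread; stop there and turn it forward (clockwise) about one full turn. Finish with the knob still held in the gripper, the bolt started but not run home, and do not knock the dish under the outlet or the bottles behind.

Things in the scene. Friction and masses are not known exactly. Their poses are not given: they have to be found in the camera images.
- filter: round cast-aluminium ink filter, fixed; bowl 144 mm across, rim 90 mm above the table; origin on the table under its middle, z up. -x is its front, where the catch bracket stands (77 to 111 mm ahead of the middle, 108 mm high); +x hinge side, +y outlet spout, -y inlet barb. In its middle a brass post with the internal thread, its top 81 mm above the table
- cover (a joint): hinge of the round cover (142 mm across): 0 shut, positive open (rad); a spring lifts it, starts 0.4 to 0.65. Axis along the filter's y, 78 mm behind the middle, 95 mm above the table; top of the shut cover 100 mm above the table. Pressing takes about 1 N at the press spot, about 8 N over the catch in the last 10 mm; short of that it springs open again
- press_spot (a point): point on top of the cover near its front edge, where to press; 52 mm ahead of the middle when shut, 130 mm from the hinge axis; its z axis is the cover's outward normal
- knob (a point): middle of the bolt's black lobed knob, 40 mm diameter, 26 mm high, above a brass gland (30 mm across, top 109 mm above the table when shut) in the cover's middle. Cover shut: upright over the filter's middle, 123 mm + lift above the table. Its z axis is the bolt's axis, its x axis points along the white mark on the knob's top
- bolt (a joint): turn of the bolt (rad), positive forward (clockwise from above), counted over whole turns. Starts at 0.7 to 2.3. The thread starts at 0: turned backward the bolt climbs under 2 mm on the first ridge, and at about 0 (0.3 to -0.2, as it is pushed) a light push drops it 5 mm. Right-hand thread, single start, pitch 5 mm, 0.8 mm play; it turns easily
- lift (a joint): how far the bolt is slid up from fully home (m, 0 to 0.022). A seal ring holds it where it is left (2 N drag): it needs a light push, by itself it only creeps. Starts at 0.0185 to 0.021, clear of the thread; pushed down it lands on the first ridge at 0.015 to 0.0165; after the drop it stands at about 0.012, then sinks 5 mm a turn forward
- catch_dish: small clear glass dish with green ink under the filter's outlet, 78 mm across and 38 mm high, loose; origin under its middle, z up
- dropper: amber dropper bottle 30 mm across, 98 mm high, behind the filter, loose; origin under its middle, z up
- spice_jar: small jar with a white lid, 44 mm across, 59 mm high, behind the filter to the right, loose; origin under its middle, z up

How it is judged:
By the outcome, as a careful person would: the job done as asked, in the order asked, and still so for the second after the job is handed in, while the arm keeps its last pose, push and grip.
It also fails if it takes over 72 s, if anything falls off the work surface, if the arm or the gripper's body presses on something with over 40 N, if the wrist force passes 120 N, or if a joint passes its speed limit or range.

## Working session

There is one attempt and no reset: what is moved stays moved. The work goes in short steps, Python scripts to look and compute and a shell command to move; the robot and the scene stay as the last step left them, time stands still between calls to the robot, and variables do not carry over. Pictures are saved under pics/ and viewed, at most 10 in all, crops included, and the job is handed in when it is done.

```bash
ls; mkdir -p pics; cat > h.py <<'E'
import numpy as np, cv2
from bench import monitor, optics, bot, finder
def K(p):
    f=p["pixels"].shape[0]/2/np.tan(np.radians(p["fov_y"])/2)
    return np.array([[f,0,p["cx"]],[0,f,p["cy"]],[0,0,1]])
def ray(p,uv):
    R=cv2.Rodrigues(np.array(p["rvec"],float))[0];t=np.array(p["tvec"],float)
    d=R.T@np.linalg.inv(K(p))@np.array([uv[0],uv[1],1.]);return -R.T@t,d/np.linalg.norm(d)
def atz(p,uv,z):
    c,d=ray(p,uv);return c+d*(z-c[2])/d[2]
def tri(rs):
    A=np.zeros((3,3));b=np.zeros(3)
    for c,d in rs:
        M=np.eye(3)-np.outer(d,d);A+=M;b+=M@c
    x=np.linalg.solve(A,b);return x,[np.linalg.norm((np.eye(3)-np.outer(d,d))@(x-c)) for c,d in rs]
def proj(p,X):
    return cv2.projectPoints(np.array(X,float).reshape(-1,3),np.array(p["rvec"],float),np.array(p["tvec"],float),K(p),None)[0].reshape(-1,2)
def save(p,n): cv2.imwrite("pics/"+n,p["pixels"][...,::-1])
E
python3 - <<'E'
from h import *
np.set_printoptions(precision=4,suppress=True)
P={n:optics.get_image(n) for n in("scene","top")}
cv2.imwrite("pics/a.png",P["scene"]["pixels"][...,::-1]);cv2.imwrite("pics/b.png",P["top"]["pixels"][...,::-1])
for n in P: print(n,P[n]["cx"],P[n]["cy"],K(P[n])[0,0],ray(P[n],(280,210)))
for l in("filter","press_spot","knob","catch_dish","dropper","spice_jar"):
    rs=[]
    for n in P:
        r=finder.landmark_of(P[n],l)[:2]
        print(l,n,[(np.round(q["uv"],1),round(q["score"],2)) for q in r])
        if r: rs.append(ray(P[n],r[0]["uv"]))
        if r and l in("filter","catch_dish","dropper","spice_jar"): print("   z0",atz(P[n],r[0]["uv"],0))
    if len(rs)==2: print("  tri",*tri(rs))
s=monitor.read_state();print(s["tcp_pos"],s["tcp_rot"],s["wrist_force"],s["time_s"])
E
```

```text
pics
scene 281.9590625655476 207.9017424277144 465.6014591658086 (array([-0.0339,  0.5074,  0.5159]), array([ 0.7392, -0.4499, -0.5012]))
top 286.4700993112167 212.76582351642 400.96176009773035 (array([0.5038, 0.1162, 0.9388]), array([ 0.1173, -0.0067, -0.9931]))
filter scene [(array([313.1, 264.6]), 0.89)]
   z0 [0.5242 0.0968 0.    ]
filter top [(array([282.4, 252.9]), 0.83)]
   z0 [0.514  0.1064 0.    ]
  tri [0.5133 0.1058 0.0105] [np.float64(0.0008736931296742212), np.float64(0.0008736931296741375)]
press_spot scene [(array([332.2, 199.4]), 0.57)]
press_spot top [(array([292.3, 268.1]), 0.9)]
  tri [0.4838 0.0911 0.1539] [np.float64(0.00210103708276577), np.float64(0.0021010370827658923)]
knob scene [(array([301.5, 180.1]), 0.87)]
knob top []
catch_dish scene [(array([270.8, 299.7]), 0.97)]
   z0 [0.4816 0.2118 0.    ]
catch_dish top [(array([234.8, 268.1]), 0.85)]
   z0 [0.4815 0.2173 0.    ]
  tri [0.4803 0.2152 0.0027] [np.float64(0.0022351737747226537), np.float64(0.002235173774722601)]
dropper scene [(array([227.7, 229.5]), 0.86)]
   z0 [0.7148 0.178  0.    ]
dropper top []
spice_jar scene []
spice_jar top [(array([335.5, 169.8]), 0.65)]
   z0 [ 0.7087 -0.0248  0.    ]
[0.1437 0.6339 0.2313] [[-0.9753  0.221   0.    ]
 [ 0.221   0.9753  0.0001]
 [-0.      0.0001 -1.    ]] [-0.4015 -0.2428 -0.1545] 0.7
```

View pics/a.png

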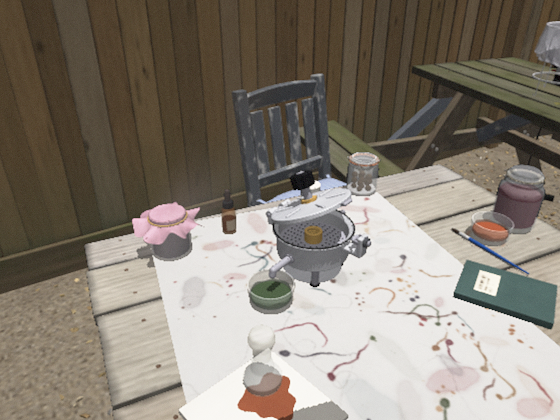

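View pics/b.png

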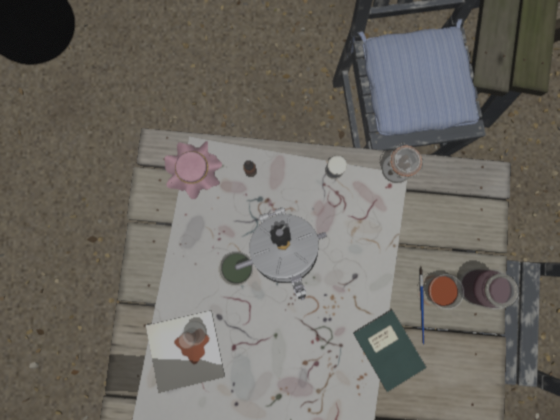

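The scene view shows the filter at about (313,245) with its cover ajar and the dish at (271,290). The top view shows the filter at (284,250), something like the catch at (299,288), the spout towards (245,265) and the dish at (236,268). I'll enlarge both and fit a pose.

```bash
cat > fit.py <<'E'
from h import *
from scipy.optimize import least_squares
def model(x,y,yaw,th,lift=.02):
    c,s=np.cos(yaw),np.sin(yaw);R=np.array([[c,-s,0],[s,c,0],[0,0,1]]);o=np.array([x,y,0])
    W=lambda q:R@np.array(q)+o
    def C(q): # shut-cover point in filter frame -> world at th
        v=np.array(q)-[.078,0,.095];ct,st=np.cos(th),np.sin(th)
        # front (-x) rises
        return W([.078+v[0]*ct+v[2]*st, v[1], .095-v[0]*st+v[2]*ct])
    return W,C
E
python3 - <<'E'
from fit import *
np.set_printoptions(precision=4,suppress=True)
P={n:optics.get_image(n) for n in("scene","top")}
obs=[]
for n in P:
  for l in("filter","press_spot","knob"):
    r=finder.landmark_of(P[n],l)
    if r and r[0]["score"]>.3: obs.append((n,l,r[0]["uv"]));print(n,l,r[0]["uv"],r[0]["score"])
M={}
for n in P:
  for l in("cover","filter"):
    m=finder.outline_of(P[n],l)
    if m:
      M[n,l]=m[0]["mask"]; e=np.argwhere(m[0]["mask"]);print(n,l,round(m[0]["score"],2),e.min(0),e.max(0),m[0]["uv"])
def f(v):
    W,C=model(*v);r=[]
    for n,l,uv in obs:
        X={"filter":W([0,0,0]),"press_spot":C([-.052,0,.1]),"knob":C([0,0,.143])}[l]
        r.append(proj(P[n],X)[0]-uv)
    return np.concatenate(r)
for y0 in(.3,):
    s=least_squares(f,[.513,.106,y0,.5],loss="soft_l1");print(s.x,s.cost,s.fun.reshape(-1,2))
W,C=model(*s.x)
out=[]
for n,(u,v) in(("scene",(250,150)),("top",(220,190))):
    I=P[n]["pixels"][v:v+130,u:u+130,::-1].copy();k=3
    I=cv2.resize(I,None,fx=3,fy=3,interpolation=cv2.INTER_CUBIC)
    def d(X,c):
        for q in (proj(P[n],X)-[u,v]+.5)*3: cv2.circle(I,tuple(int(a) for a in q),1,c,-1)
    a=np.linspace(0,6.28,60)
    d([W([.072*np.cos(t),.072*np.sin(t),.09]) for t in a],(0,255,0))
    d([C([.071*np.cos(t),.071*np.sin(t),.1]) for t in a],(0,0,255))
    d([W([-.077,0,.108]),W([-.111,0,.108]),W([-.094,0,.0])],(255,0,255))
    d([C([-.052,0,.1]),C([0,0,.143])],(255,255,0))
    out.append(I)
cv2.imwrite("pics/c.png",np.hstack(out))
E
```

```text
scene filter [312.5, 266.7] 0.62
scene press_spot [333.6, 199.9] 0.91
scene knob [302.6, 180.8] 0.55
top filter [285.1, 254.4] 0.91
top press_spot [292.8, 266.4] 0.96
top knob [283.9, 234.1] 0.64
scene cover 0.79 [170 271] [224 351] [308.7, 198.3]
scene filter 0.56 [170 266] [286 369] [314.5, 231.8]
top cover 0.65 [209 249] [281 318] [283.7, 245.1]
top filter 0.62 [207 235] [299 326] [284.3, 249.8]
[0.5216 0.1003 0.2904 0.4195] 8.231907462669373 [[-0.1816 -0.7736]
 [ 0.5289 -0.213 ]
 [ 0.7768 -2.9781]
 [-0.1517 -4.8449]
 [-0.436   0.6425]
 [-1.7091  0.6105]]
```

View pics/c.png

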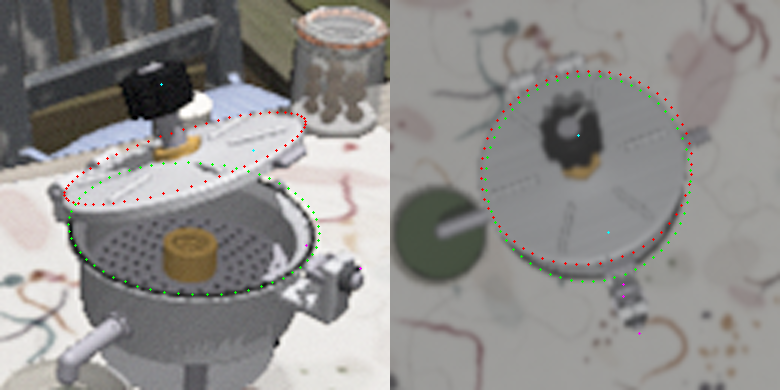

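The fitted model overlays well: bowl rim, cover disc and catch bracket all line up. That puts the filter at about (0.521, 0.100) with yaw 16.6° and the cover at 0.42 rad. Next I move over the press spot with closed fingers.

```bash
cat > st.py <<'E'
from h import *
np.set_printoptions(precision=4,suppress=True)
import sys
s=monitor.read_state();R=np.array(s["tcp_rot"]);p=np.array(s["tcp_pos"])
print("t",round(s["time_s"],2),"j",np.round(s["joints"],1),"p",p,"yawY",round(np.degrees(np.arctan2(R[1,1],R[0,1])),1),"F",np.round(s["wrist_force"],2),"w",round(s["grip_width"],3),"gf",s["grasp_force"])
if len(sys.argv)>3: print("d",R.T@(np.array([float(a) for a in sys.argv[1:4]])-p), R[:,2])
E
python3 -m crank '[{"jaw":255,"dx":-0.045,"dy":-0.046,"dz":-0.02,"roll":-3},{"jaw":255,"dx":-0.09,"dy":-0.092,"dz":-0.02,"roll":-6},{"jaw":255,"dx":-0.13,"dy":-0.138,"dz":-0.02,"roll":-9},{"jaw":255,"dx":-0.175,"dy":-0.184,"dz":-0.02,"roll":-12},{"jaw":255,"dx":-0.22,"dy":-0.23,"dz":-0.02,"roll":-15}]'
python3 st.py .477 .087 .251
```

```text
time_s: 1.92
tcp_pos: [0.3038, 0.3667, 0.2517]
tcp_rot: [[-0.999, -0.041, 0.001], [-0.041, 0.999, 0.001], [-0.001, 0.001, -1.0]]
wrist_force: [0.4, -0.3, 1.0]
grip_width: -0.0
grasp_force: 0.0
t 1.93 j [-64.9   1.5   9.7 113.8  -0.3  64.6  37.3] p [0.3038 0.3667 0.2517] yawY 92.3 F [ 0.38 -0.25  0.98] w -0.0 gf 0.0
d [-0.1616 -0.2865  0.0005] [ 0.0007  0.0011 -1.    ]
```

```bash
python3 -m crank '[{"jaw":255,"dx":-0.033,"dy":-0.053,"roll":-3},{"jaw":255,"dx":-0.066,"dy":-0.106,"roll":-6},{"jaw":255,"dx":-0.098,"dy":-0.16,"roll":-9},{"jaw":255,"dx":-0.13,"dy":-0.22,"roll":-12},{"jaw":255,"dx":-0.16,"dy":-0.286,"roll":-14.5}]'  >/dev/null
python3 -m crank '[{"jaw":255,"dx":0}]' >/dev/null
python3 st.py .477 .087 .251
```

```text
t 1.93 j [-64.9   1.5   9.7 113.8  -0.3  64.6  37.3] p [0.3038 0.3667 0.2517] yawY 92.3 F [ 0.38 -0.25  0.98] w -0.0 gf 0.0
d [-0.1616 -0.2865  0.0005] [ 0.0007  0.0011 -1.    ]invalid input
invalid input
```

```bash
python3 -m crank '[{"jaw":255,"dx":-0.033,"dy":-0.053,"dz":0,"roll":-3},{"jaw":255,"dx":-0.066,"dy":-0.106,"dz":0,"roll":-6},{"jaw":255,"dx":-0.098,"dy":-0.16,"dz":0,"roll":-9},{"jaw":255,"dx":-0.13,"dy":-0.22,"dz":0,"roll":-12},{"jaw":255,"dx":-0.16,"dy":-0.286,"dz":0,"roll":-14.5}]'  >/dev/null
python3 st.py .477 .087 .251
```

```text
t 2.55 j [-45.7   1.1  29.2 114.3  -0.6  64.6  90.6] p [0.4678 0.1013 0.2519] yawY 106.8 F [1.02 0.13 0.37] w -0.001 gf 0.0
d [-0.0047 -0.0163  0.0009] [ 0.0016  0.001  -1.    ]
```

```bash
python3 -m crank '[{"jaw":255,"dx":0,"dy":0,"dz":0.02,"roll":0},{"jaw":255,"dx":0,"dy":0,"dz":0.04,"roll":0}]'  >/dev/null
python3 st.py .477 .087 .16
python3 - <<'E'
from h import *
p=optics.get_image("scene");I=p["pixels"][130:300,210:410,::-1]
cv2.imwrite("pics/d.png",cv2.resize(I,None,fx=3.4,fy=3.4,interpolation=cv2.INTER_CUBIC))
E
```

```text
t 2.8 j [-45.3   4.   29.4 116.9  -2.3  59.5  91.8] p [0.4676 0.1018 0.2114] yawY 106.6 F [-0.02  0.99 -0.56] w -0.0 gf 0.0
d [-0.0047 -0.0169  0.0514] [ 0.0016  0.0011 -1.    ]
```

View pics/d.png

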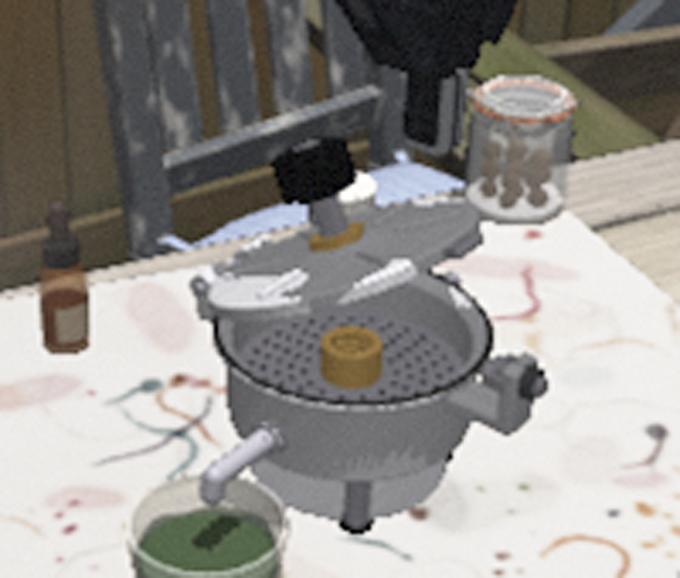

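The closed fingers hang above and to the right of the cover's front at (430,140) in the crop; the knob stays clear at (315,170). I'll line up and start pressing.

```bash
python3 -m crank '[{"jaw":255,"dx":-0.005,"dy":-0.017,"dz":0.02,"roll":0},{"jaw":255,"dx":-0.005,"dy":-0.017,"dz":0.04,"roll":0},{"jaw":255,"dx":-0.004,"dy":-0.017,"dz":0.06,"roll":0},{"jaw":255,"dx":-0.002,"dy":-0.017,"dz":0.07,"roll":0},{"jaw":255,"dx":0,"dy":-0.017,"dz":0.08,"roll":0}]'  |grep -E "pos|force"
python3 -m crank '[{"jaw":255,"dx":0.001,"dy":0,"dz":0.01,"roll":0},{"jaw":255,"dx":0.001,"dy":0,"dz":0.015,"roll":0}]' |grep -E "pos|force"
python3 st.py .472 .085 .100
python3 - <<'E'
from h import *
p=optics.get_image("scene");I=p["pixels"][130:300,210:410,::-1]
cv2.imwrite("pics/e.png",cv2.resize(I,None,fx=3.4,fy=3.4,interpolation=cv2.INTER_CUBIC))
E
```

```text
tcp_pos: [0.4719, 0.0869, 0.1314]
wrist_force: [0.3, -0.4, 1.3]
grasp_force: 0.5
tcp_pos: [0.4704, 0.0864, 0.1159]
wrist_force: [-1.4, 0.1, 1.1]
grasp_force: 0.5
t 3.73 j [-42.1  12.9  29.5 121.5  -8.6  47.5  99.4] p [0.4704 0.0864 0.1159] yawY 106.7 F [-1.38  0.1   1.09] w -0.002 gf 0.5494185048155487
d [-0.0012 -0.0018  0.0159] [-0.0006 -0.     -1.    ]
```

View pics/e.png

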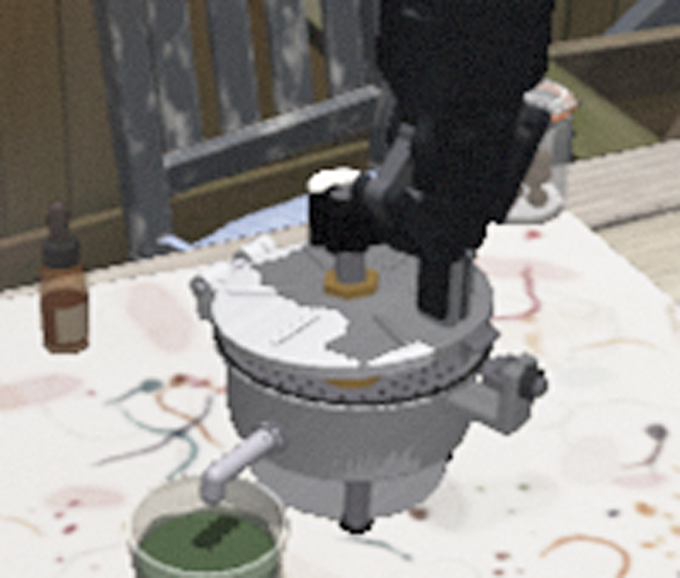

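The fingers are on the cover's front at (440,300), the cover is nearly shut, and the knob stays clear. I keep pressing over the catch.

```bash
for i in 1; do python3 -m crank '[{"jaw":255,"dx":0.0,"dy":-0.001,"dz":0.004,"roll":0},{"jaw":255,"dx":0.0,"dy":-0.001,"dz":0.008,"roll":0},{"jaw":255,"dx":0,"dy":-0.001,"dz":0.011,"roll":0}]' |grep -E "pos|force"
python3 -m crank '[{"jaw":255,"dx":0.0,"dy":0,"dz":0.002,"roll":0},{"jaw":255,"dx":0.0,"dy":0,"dz":0.004,"roll":0}]' |grep -E "pos|force"
python3 -m crank '[{"jaw":255,"dx":0.0,"dy":0,"dz":0.002,"roll":0}]' |grep -E "pos|force"; done
```

```text
tcp_pos: [0.471, 0.0855, 0.1063]
wrist_force: [-3.5, -0.6, 9.6]
grasp_force: 4.6
tcp_pos: [0.4708, 0.0854, 0.1013]
wrist_force: [-0.7, 0.2, 1.0]
grasp_force: 0.6
tcp_pos: [0.4709, 0.0854, 0.0993]
wrist_force: [-2.7, 0.0, 7.7]
grasp_force: 3.7
```

```bash
python3 -m crank '[{"jaw":255,"dx":0.0,"dy":0,"dz":0.001,"roll":0},{"jaw":255,"dx":0.0,"dy":0,"dz":0.001,"roll":0}]' |grep -E "pos|force"
python3 -m crank '[{"jaw":255,"dx":0.0,"dy":0,"dz":-0.03,"roll":0},{"jaw":255,"dx":0.0,"dy":0,"dz":-0.06,"roll":0},{"jaw":255,"dx":0,"dy":0,"dz":-0.1,"roll":0},{"jaw":255,"dx":0.03,"dy":-0.03,"dz":-0.13,"roll":0},{"jaw":255,"dx":0.06,"dy":-0.06,"dz":-0.13,"roll":0}]' |grep -E "pos|force"
python3 st.py
python3 - <<'E'
from fit import *
np.set_printoptions(precision=4,suppress=True)
P={n:optics.get_image(n) for n in("scene","top")}
obs=[]
for n in P:
  for l in("filter","press_spot","knob"):
    r=finder.landmark_of(P[n],l)
    if r and r[0]["score"]>.3: obs.append((n,l,r[0]["uv"]));print(n,l,r[0]["uv"],r[0]["score"])
rs=[ray(P[n],uv) for n,l,uv in obs if l=="knob"]
if len(rs)>1: print("knob",tri(rs))
for n,l,uv in obs:
    if l=="knob": print(n,"at z .142",atz(P[n],uv,.142))
out=[]
W,C=model(.5216,.1003,.2904,0)
for n,(u,v) in(("scene",(250,150)),("top",(220,190))):
    I=cv2.resize(P[n]["pixels"][v:v+130,u:u+130,::-1],None,fx=3,fy=3,interpolation=cv2.INTER_CUBIC)
    a=np.linspace(0,6.28,50)
    def d(X,c):
        for q in (proj(P[n],X)-[u,v]+.5)*3: cv2.circle(I,tuple(int(a) for a in q),1,c,-1)
    d([C([.071*np.cos(t),.071*np.sin(t),.1]) for t in a],(0,0,255)); d([C([.02*np.cos(t),.02*np.sin(t),.155]) for t in a],(255,255,0))
    out.append(I)
cv2.imwrite("pics/f.png",np.hstack(out))
E
```

```text
tcp_pos: [0.4709, 0.0854, 0.0988]
wrist_force: [-3.2, -0.7, 9.9]
grasp_force: 4.1
tcp_pos: [0.4332, 0.0102, 0.2309]
wrist_force: [-0.2, -0.2, 0.4]
grasp_force: 0.0
t 5.4 j [-41.5  -4.5  33.8 121.4   2.8  61.9  97.7] p [0.4332 0.0102 0.2309] yawY 106.8 F [-0.23 -0.23  0.39] w -0.0 gf 0.0
scene filter [311.7, 267.2] 0.74
scene press_spot [336.3, 231.3] 0.65
scene knob [314.3, 198.6] 0.92
top filter [283.5, 249.6] 0.72
top press_spot [294.7, 273.2] 0.79
top knob [286.3, 249.3] 0.68
knob (array([0.5202, 0.1011, 0.1413]), [np.float64(0.001411738062062207), np.float64(0.0014117380620620901)])
scene at z .142 [0.5199 0.1031 0.142 ]
top at z .142 [0.5194 0.1    0.142 ]
```

View pics/f.png

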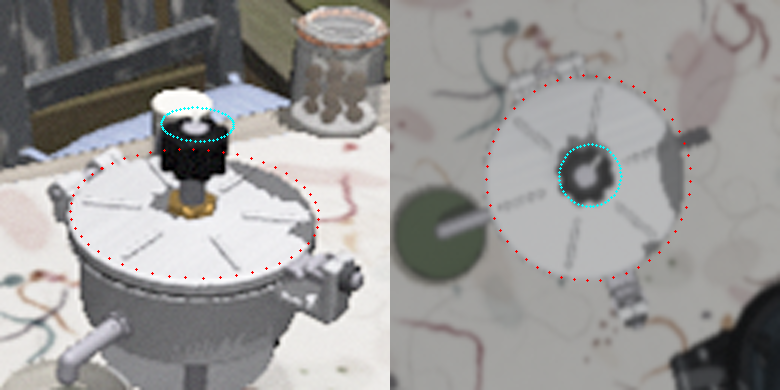

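The cover is shut and stays shut, matching the shut-cover overlay. The knob stands upright at (0.520, 0.1005, 0.141), with its mark pointing up and to the right in the top view at about (600,158), which suggests the bolt is at roughly 1 rad. Now I move above the knob, turning the tool clockwise so joint 7 has room.

```bash
python3 -m crank '[{"jaw":0,"dx":-0.02,"dy":0.012,"dz":-0.005,"roll":10},{"jaw":0,"dx":-0.04,"dy":0.024,"dz":-0.01,"roll":20},{"jaw":0,"dx":-0.065,"dy":0.036,"dz":-0.01,"roll":30},{"jaw":0,"dx":-0.09,"dy":0.05,"dz":-0.01,"roll":40},{"jaw":0,"dx":-0.109,"dy":0.061,"dz":-0.01,"roll":50}]' >/dev/null
python3 -m crank '[{"jaw":0,"dx":0,"dy":0,"dz":0,"roll":10},{"jaw":0,"dx":0,"dy":0,"dz":0,"roll":20},{"jaw":0,"dx":0,"dy":0,"dz":0,"roll":30},{"jaw":0,"dx":0,"dy":0,"dz":0,"roll":40},{"jaw":0,"dx":0,"dy":0,"dz":0,"roll":45}]' >/dev/null
python3 st.py .5198 .1005 .120
```

```text
t 7.05 j [-48.7   9.1  36.5 109.4  -5.9  63.5   1.8] p [0.5177 0.1017 0.2376] yawY 11.7 F [-0.17  1.36  0.37] w 0.999 gf 0.0
d [-0.0015  0.002   0.1176] [-0.0006 -0.0011 -1.    ]
```

```bash
python3 -m crank '[{"jaw":0,"dx":-0.0015,"dy":0.002,"dz":0.025,"roll":0},{"jaw":0,"dx":-0.0015,"dy":0.002,"dz":0.05,"roll":0},{"jaw":0,"dx":-0.0015,"dy":0.002,"dz":0.075,"roll":0},{"jaw":0,"dx":-0.0015,"dy":0.002,"dz":0.1,"roll":0},{"jaw":0,"dx":-0.0015,"dy":0.002,"dz":0.117,"roll":0}]' |grep -E "pos|force"
python3 -m crank '[{"jaw":90,"dx":0,"dy":0,"dz":0,"roll":0},{"jaw":130,"dx":0,"dy":0,"dz":0,"roll":0},{"jaw":160,"dx":0,"dy":0,"dz":0,"roll":0},{"jaw":190,"dx":0,"dy":0,"dz":0,"roll":0},{"jaw":190,"dx":0,"dy":0,"dz":0,"roll":0}]' |grep -E "pos|force|width"
python3 st.py
python3 - <<'E'
from h import *
p=optics.get_image("scene");I=p["pixels"][150:280,240:400,::-1]
cv2.imwrite("pics/g.png",cv2.resize(I,None,fx=4,fy=4,interpolation=cv2.INTER_CUBIC))
E
```

```text
tcp_pos: [0.5193, 0.1003, 0.1194]
wrist_force: [0.6, 0.6, 0.2]
grasp_force: 0.0
tcp_pos: [0.5213, 0.0998, 0.1223]
wrist_force: [3.0, 0.4, 0.2]
grip_width: 0.449
grasp_force: 60.4
t 8.3 j [-45.   18.8  34.4 114.8 -13.7  50.1   8.5] p [0.5213 0.0998 0.1223] yawY 11.7 F [2.96 0.36 0.19] w 0.449 gf 60.394994616508484
```

View pics/g.png

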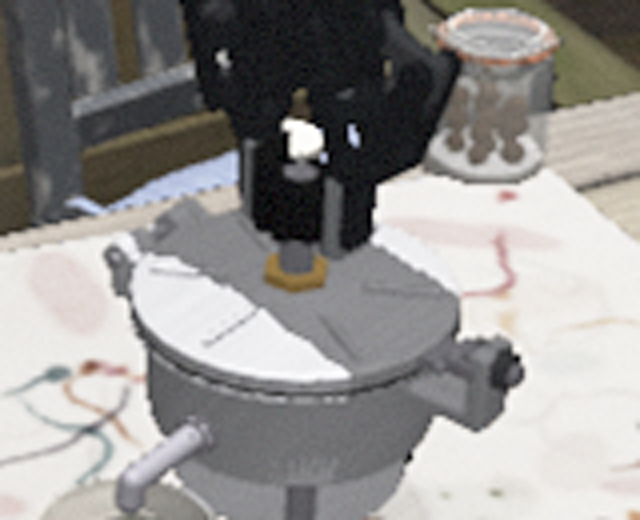

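The knob is gripped squarely between the pads at (300,190), at 60 N. Now I push lightly down onto the first ridge.

```bash
f(){ grep -E "pos|force"|head -2|tr '\n' ' ';echo; }
python3 -m crank '[{"jaw":190,"dx":0,"dy":0,"dz":0.001,"roll":0},{"jaw":190,"dx":0,"dy":0,"dz":0.001,"roll":0}]' |f
python3 -m crank '[{"jaw":190,"dx":0,"dy":0,"dz":0.001,"roll":0},{"jaw":190,"dx":0,"dy":0,"dz":0.001,"roll":0}]' |f
python3 -m crank '[{"jaw":190,"dx":0,"dy":0,"dz":0.001,"roll":0},{"jaw":190,"dx":0,"dy":0,"dz":0.001,"roll":0}]' |f
```

```text
tcp_pos: [0.5213, 0.0997, 0.1208] wrist_force: [4.6, 0.3, 0.1] 
tcp_pos: [0.5212, 0.0998, 0.12] wrist_force: [5.2, 1.4, 3.5] 
tcp_pos: [0.5213, 0.0998, 0.1198] wrist_force: [3.5, 0.1, 8.4]
```

```bash
f(){ grep -E "pos|force"|head -2|tr '\n' ' ';echo; }
python3 -m crank '[{"jaw":190,"dx":0,"dy":0.0015,"dz":-0.0005,"roll":-5},{"jaw":190,"dx":0,"dy":0.0015,"dz":-0.0005,"roll":-10},{"jaw":190,"dx":0,"dy":0.0015,"dz":-0.0005,"roll":-10}]' |f
python3 -m crank '[{"jaw":190,"dx":0,"dy":0,"dz":0,"roll":-5},{"jaw":190,"dx":0,"dy":0,"dz":0,"roll":-10},{"jaw":190,"dx":0,"dy":0,"dz":0,"roll":-10}]' |f
python3 st.py
```

```text
tcp_pos: [0.522, 0.1, 0.1198] wrist_force: [2.8, 1.3, 6.8] 
tcp_pos: [0.5225, 0.1002, 0.1199] wrist_force: [3.3, 1.8, 7.2] 
t 9.85 j [-41.4  18.5  30.2 114.5 -12.1  49.8  27.1] p [0.5225 0.1002 0.1199] yawY 31.8 F [3.31 1.77 7.18] w 0.448 gf 61.216410398483276
```

```bash
f(){ grep -E "pos|force"|head -2|tr '\n' ' ';echo; }
for i in 1 2; do python3 -m crank '[{"jaw":190,"dx":0,"dy":0.0005,"dz":0,"roll":-5},{"jaw":190,"dx":0,"dy":0.0005,"dz":0,"roll":-10},{"jaw":190,"dx":0,"dy":0.0005,"dz":0,"roll":-10}]' |f; done
python3 st.py
```

```text
tcp_pos: [0.523, 0.1005, 0.12] wrist_force: [3.5, 1.0, 6.7] 
tcp_pos: [0.5234, 0.101, 0.1201] wrist_force: [3.1, 1.1, 7.4] 
t 10.6 j [-38.2  18.1  26.4 114.3 -10.5  49.7  45.6] p [0.5234 0.101  0.1201] yawY 51.8 F [3.12 1.06 7.39] w 0.45 gf 61.32409393787384
```

```bash
f(){ grep -E "pos|force"|head -2|tr '\n' ' ';echo; }
python3 -m crank '[{"jaw":190,"dx":0,"dy":-0.001,"dz":0,"roll":-5},{"jaw":190,"dx":0,"dy":-0.001,"dz":0,"roll":-10},{"jaw":190,"dx":0,"dy":-0.001,"dz":0,"roll":-10}]' |f
python3 st.py
```

```text
tcp_pos: [0.5237, 0.1014, 0.1201] wrist_force: [5.8, 3.0, 3.4] 
t 10.97 j [-36.6  17.9  24.5 114.3  -9.7  49.5  54.9] p [0.5237 0.1014 0.1201] yawY 61.8 F [5.76 3.05 3.43] w 0.452 gf 61.08012557029724
```

The TCP orbits with a radius of about 3.4 mm as I turn, so the bolt axis is really at (0.5208, 0.1032). I'll regrasp centred before going on.

```bash
f(){ grep -E "pos|force"|head -2|tr '\n' ' ';echo; }
python3 -m crank '[{"jaw":120,"dx":0,"dy":0,"dz":0,"roll":0},{"jaw":60,"dx":0.0,"dy":0,"dz":0,"roll":0},{"jaw":60,"dx":0,"dy":0,"dz":0,"roll":0}]' |f
python3 st.py .5208 .1032 .120
```

```text
tcp_pos: [0.519, 0.0983, 0.1173] wrist_force: [-0.5, 0.2, -0.2] 
t 11.35 j [-36.6  17.9  24.6 114.6  -9.6  49.7  54.9] p [0.519  0.0983 0.1173] yawY 61.7 F [-0.46  0.22 -0.24] w 0.763 gf 0.0
d [ 0.0008  0.0051 -0.0027] [-0.0051 -0.0019 -1.    ]
```

```bash
f(){ grep -E "pos|force"|head -2|tr '\n' ' ';echo; }
python3 -m crank '[{"jaw":60,"dx":0.0008,"dy":0.0051,"dz":-0.002,"roll":0},{"jaw":60,"dx":0.0008,"dy":0.0051,"dz":-0.002,"roll":0},{"jaw":130,"dx":0.0008,"dy":0.0051,"dz":-0.002,"roll":0},{"jaw":190,"dx":0.0008,"dy":0.0051,"dz":-0.002,"roll":0},{"jaw":190,"dx":0.0008,"dy":0.0051,"dz":-0.002,"roll":0}]' |f
python3 st.py .5208 .1032 .120
```

```text
tcp_pos: [0.5223, 0.1027, 0.121] wrist_force: [-2.9, -3.9, 4.8] 
t 11.97 j [-36.9  17.9  24.6 114.   -9.5  50.1  54.4] p [0.5223 0.1027 0.121 ] yawY 61.7 F [-2.86 -3.88  4.76] w 0.457 gf 59.749318957328796
d [ 0.0015 -0.0002  0.001 ] [-0.0026 -0.0017 -1.    ]
```

```bash
f(){ grep -E "pos|force"|head -2|tr '\n' ' ';echo; }
python3 -m crank '[{"jaw":190,"dx":0,"dy":-0.0015,"dz":0.0005,"roll":-5},{"jaw":190,"dx":0,"dy":-0.0015,"dz":0.0005,"roll":-10},{"jaw":190,"dx":0,"dy":-0.0015,"dz":0.0005,"roll":-10}]' |f
python3 -m crank '[{"jaw":190,"dx":0,"dy":0,"dz":0,"roll":-5},{"jaw":190,"dx":0,"dy":0,"dz":0,"roll":-10},{"jaw":190,"dx":0,"dy":0,"dz":0,"roll":-10}]' |f
python3 st.py
```

```text
tcp_pos: [0.5223, 0.1028, 0.1202] wrist_force: [-1.3, -0.6, 1.1] 
tcp_pos: [0.5224, 0.103, 0.1201] wrist_force: [-0.7, -0.6, 0.2] 
t 12.72 j [-33.8  17.6  20.9 114.   -8.1  49.8  73.1] p [0.5224 0.103  0.1201] yawY 81.6 F [-0.66 -0.65  0.17] w 0.454 gf 60.08680880069733
```

```bash
f(){ grep -E "pos|force"|head -2|tr '\n' ' ';echo; }
for i in 1 2; do python3 -m crank '[{"jaw":190,"dx":0,"dy":0,"dz":0.001,"roll":0},{"jaw":190,"dx":0,"dy":0,"dz":0.001,"roll":0},{"jaw":190,"dx":0,"dy":0,"dz":0.001,"roll":0}]' |f;done
```

```text
tcp_pos: [0.5223, 0.103, 0.119] wrist_force: [0.2, 0.2, -0.6] 
tcp_pos: [0.5223, 0.103, 0.1181] wrist_force: [-0.5, -0.5, 0.2]
```

It now slides down with no resistance, already 3 mm below the ridge, so it is dropping into the thread. I stop turning and follow it down.

```bash
f(){ grep -E "pos|force"|head -2|tr '\n' ' ';echo; }
for i in 1 2 3; do python3 -m crank '[{"jaw":190,"dx":0,"dy":0,"dz":0.001,"roll":0},{"jaw":190,"dx":0,"dy":0,"dz":0.001,"roll":0},{"jaw":190,"dx":0,"dy":0,"dz":0.001,"roll":0}]' |f;done; python3 st.py
```

```text
tcp_pos: [0.5224, 0.103, 0.1173] wrist_force: [-1.2, -1.2, 0.9] 
tcp_pos: [0.5224, 0.103, 0.1169] wrist_force: [-3.0, -0.5, 4.1] 
tcp_pos: [0.5225, 0.1031, 0.1168] wrist_force: [-5.6, -0.6, 10.5] 
t 14.6 j [-33.7  17.9  20.8 114.1  -8.3  49.4  73.4] p [0.5225 0.1031 0.1168] yawY 81.7 F [-5.58 -0.58 10.48] w 0.45 gf 61.08325481414795
```

```bash
f(){ grep -E "pos|force"|head -2|tr '\n' ' ';echo; }
python3 -m crank '[{"jaw":190,"dx":0,"dy":0,"dz":-0.0008,"roll":8},{"jaw":190,"dx":0,"dy":0,"dz":-0.0007,"roll":16},{"jaw":190,"dx":0,"dy":0,"dz":-0.0006,"roll":24},{"jaw":190,"dx":0,"dy":0,"dz":-0.0005,"roll":32},{"jaw":190,"dx":0,"dy":0,"dz":-0.0004,"roll":40}]' |f
python3 -m crank '[{"jaw":190,"dx":0,"dy":0,"dz":0.0001,"roll":8},{"jaw":190,"dx":0,"dy":0,"dz":0.0002,"roll":16},{"jaw":190,"dx":0,"dy":0,"dz":0.0003,"roll":24},{"jaw":190,"dx":0,"dy":0,"dz":0.0004,"roll":32},{"jaw":190,"dx":0,"dy":0,"dz":0.0005,"roll":40}]' |f
python3 st.py
```

```text
tcp_pos: [0.5219, 0.1023, 0.1163] wrist_force: [-4.4, -2.6, 6.9] 
tcp_pos: [0.5211, 0.1019, 0.1157] wrist_force: [-5.7, -2.5, 9.0] 
t 15.85 j [-46.6  20.1  36.2 114.8 -15.4  50.1  -0.6] p [0.5211 0.1019 0.1157] yawY 1.4 F [-5.69 -2.5   8.99] w 0.45 gf 60.94726324081421
```

It sank 1.1 mm over 80°, which matches the 5 mm pitch, so the thread is engaged. I continue forward.

```bash
f(){ grep -E "pos|force"|head -2|tr '\n' ' ';echo; }
python3 -m crank '[{"jaw":190,"dx":0,"dy":-0.001,"dz":-0.0008,"roll":9},{"jaw":190,"dx":0,"dy":-0.002,"dz":-0.0006,"roll":18},{"jaw":190,"dx":0,"dy":-0.002,"dz":-0.0005,"roll":27},{"jaw":190,"dx":0,"dy":-0.002,"dz":-0.0004,"roll":36},{"jaw":190,"dx":0,"dy":-0.002,"dz":-0.0003,"roll":45}]' |f
python3 -m crank '[{"jaw":190,"dx":0,"dy":0,"dz":0.0001,"roll":9},{"jaw":190,"dx":0,"dy":0,"dz":0.0002,"roll":18},{"jaw":190,"dx":0,"dy":0,"dz":0.0003,"roll":27},{"jaw":190,"dx":0,"dy":0,"dz":0.0004,"roll":36},{"jaw":190,"dx":0,"dy":0,"dz":0.0006,"roll":45}]' |f
python3 st.py
```

```text
tcp_pos: [0.52, 0.1023, 0.1155] wrist_force: [-2.9, -1.6, 3.6] 
tcp_pos: [0.5195, 0.1033, 0.1148] wrist_force: [-3.3, -0.1, 3.2] 
t 17.1 j [-62.2  26.5  56.3 115.6 -28.   52.5 -79.5] p [0.5195 0.1033 0.1148] yawY -88.5 F [-3.31 -0.09  3.2 ] w 0.449 gf 60.492786169052124
```

170° done. I release, turn back 180° around the knob and regrasp centred.

```bash
f(){ grep -E "pos|force"|head -2|tr '\n' ' ';echo; }
python3 -m crank '[{"jaw":100,"dx":0,"dy":0,"dz":0,"roll":0},{"jaw":40,"dx":0.0,"dy":0,"dz":0,"roll":0},{"jaw":40,"dx":0,"dy":0,"dz":0,"roll":0}]' |f
python3 -m crank '[{"jaw":40,"dx":0,"dy":0,"dz":0,"roll":-10},{"jaw":40,"dx":0,"dy":0,"dz":0,"roll":-20},{"jaw":40,"dx":0,"dy":0,"dz":0,"roll":-30},{"jaw":40,"dx":0,"dy":0,"dz":0,"roll":-40},{"jaw":40,"dx":0,"dy":0,"dz":0,"roll":-50}]' |f
python3 -m crank '[{"jaw":40,"dx":0,"dy":0,"dz":0,"roll":-10},{"jaw":40,"dx":0,"dy":0,"dz":0,"roll":-20},{"jaw":40,"dx":0,"dy":0,"dz":0,"roll":-30},{"jaw":40,"dx":0,"dy":0,"dz":0,"roll":-40},{"jaw":40,"dx":0,"dy":0,"dz":0,"roll":-50}]' |f
python3 -m crank '[{"jaw":40,"dx":0,"dy":0,"dz":0,"roll":-10},{"jaw":40,"dx":0,"dy":0,"dz":0,"roll":-20},{"jaw":40,"dx":0,"dy":0,"dz":0,"roll":-30},{"jaw":40,"dx":0,"dy":0,"dz":0,"roll":-40},{"jaw":40,"dx":0,"dy":0,"dz":0,"roll":-50}]' |f
python3 -m crank '[{"jaw":40,"dx":0,"dy":0,"dz":0,"roll":-10},{"jaw":40,"dx":0,"dy":0,"dz":0,"roll":-20},{"jaw":40,"dx":0,"dy":0,"dz":0,"roll":-30},{"jaw":40,"dx":0,"dy":0,"dz":0,"roll":-30}]' |f
python3 st.py .521 .1032 .115
```

```text
tcp_pos: [0.521, 0.1032, 0.1151] wrist_force: [-0.4, -1.0, -0.0] 
tcp_pos: [0.5209, 0.103, 0.1151] wrist_force: [-1.0, 0.2, 0.3] 
tcp_pos: [0.5209, 0.1029, 0.1151] wrist_force: [0.0, 0.4, -0.8] 
tcp_pos: [0.5209, 0.1028, 0.1151] wrist_force: [0.8, -0.2, -0.6] 
tcp_pos: [0.5208, 0.1028, 0.1151] wrist_force: [-0.0, -0.2, 0.1] 
t 19.85 j [-31.5  17.7  18.2 114.3  -7.3  49.   82.3] p [0.5208 0.1028 0.1151] yawY 91.6 F [-0.02 -0.16  0.09] w 0.842 gf 0.0
d [-0.0002  0.0004  0.0001] [ 0.0007  0.0005 -1.    ]
```

```bash
f(){ grep -E "pos|force"|head -2|tr '\n' ' ';echo; }
python3 -m crank '[{"jaw":130,"dx":0,"dy":0,"dz":0,"roll":0},{"jaw":190,"dx":0.0,"dy":0,"dz":0,"roll":0},{"jaw":190,"dx":0,"dy":0,"dz":0,"roll":0},{"jaw":190,"dx":0,"dy":0,"dz":0,"roll":0}]' |f
python3 st.py
```

```text
tcp_pos: [0.5206, 0.1032, 0.1151] wrist_force: [0.0, 1.1, 2.3] 
t 20.35 j [-31.6  17.7  18.3 114.3  -7.3  49.1  82.4] p [0.5206 0.1032 0.1151] yawY 91.7 F [0.04 1.09 2.35] w 0.452 gf 60.04833698272705
```

Clean, centred grip. I turn forward another 190° or so, sinking about 2.6 mm.

```bash
f(){ grep -E "pos|force"|head -2|tr '\n' ' ';echo; }
python3 -m crank '[{"jaw":190,"dx":0,"dy":0,"dz":0.0003,"roll":10},{"jaw":190,"dx":0,"dy":0,"dz":0.0004,"roll":20},{"jaw":190,"dx":0,"dy":0,"dz":0.0006,"roll":30},{"jaw":190,"dx":0,"dy":0,"dz":0.0007,"roll":40},{"jaw":190,"dx":0,"dy":0,"dz":0.0008,"roll":48}]' |f
python3 -m crank '[{"jaw":190,"dx":0,"dy":0,"dz":0.0001,"roll":10},{"jaw":190,"dx":0,"dy":0,"dz":0.0003,"roll":20},{"jaw":190,"dx":0,"dy":0,"dz":0.0004,"roll":30},{"jaw":190,"dx":0,"dy":0,"dz":0.0006,"roll":40},{"jaw":190,"dx":0,"dy":0,"dz":0.0007,"roll":48}]' |f
python3 st.py
```

```text
tcp_pos: [0.5207, 0.1035, 0.1145] wrist_force: [-1.5, 0.6, 2.8] 
tcp_pos: [0.5209, 0.1036, 0.1139] wrist_force: [-1.0, 0.8, 2.7] 
t 21.6 j [-47.   20.2  36.5 115.  -15.7  49.6  -6.4] p [0.5209 0.1036 0.1139] yawY -4.5 F [-1.    0.76  2.7 ] w 0.45 gf 60.16029953956604
```

```bash
f(){ grep -E "pos|force"|head -2|tr '\n' ' ';echo; }
python3 -m crank '[{"jaw":190,"dx":0,"dy":0,"dz":0.0001,"roll":10},{"jaw":190,"dx":0,"dy":0,"dz":0.0003,"roll":20},{"jaw":190,"dx":0,"dy":0,"dz":0.0004,"roll":30},{"jaw":190,"dx":0,"dy":0,"dz":0.0006,"roll":40},{"jaw":190,"dx":0,"dy":0,"dz":0.0007,"roll":48}]' |f
python3 -m crank '[{"jaw":190,"dx":0,"dy":0,"dz":0.0001,"roll":10},{"jaw":190,"dx":0,"dy":0,"dz":0.0003,"roll":20},{"jaw":190,"dx":0,"dy":0,"dz":0.0004,"roll":30},{"jaw":190,"dx":0,"dy":0,"dz":0.0005,"roll":40},{"jaw":190,"dx":0,"dy":0,"dz":0.0005,"roll":46}]' |f
python3 -m crank '[{"jaw":190,"dx":0,"dy":0,"dz":-0.0005,"roll":0},{"jaw":190,"dx":0,"dy":0,"dz":-0.0005,"roll":0}]' |f
python3 st.py
python3 - <<'E'
from h import *
p=optics.get_image("scene");t=optics.get_image("top");g=lambda q,u,v:cv2.resize(q["pixels"][v:v+130,u:u+130,::-1],None,fx=3,fy=3,interpolation=cv2.INTER_CUBIC)
cv2.imwrite("pics/i.png",np.hstack([g(p,250,180),g(t,210,160)]))
E
```

```text
tcp_pos: [0.5211, 0.1035, 0.1132] wrist_force: [-0.8, 0.3, 3.2] 
tcp_pos: [0.5212, 0.1033, 0.1126] wrist_force: [0.5, 0.4, 2.6] 
tcp_pos: [0.5212, 0.1033, 0.1127] wrist_force: [2.6, 0.6, -2.1] 
t 23.1 j [-63.   27.5  57.5 115.6 -29.4  52.5 -88. ] p [0.5212 0.1033 0.1127] yawY -98.2 F [ 2.57  0.56 -2.09] w 0.454 gf 60.339181423187256
```

View pics/i.png

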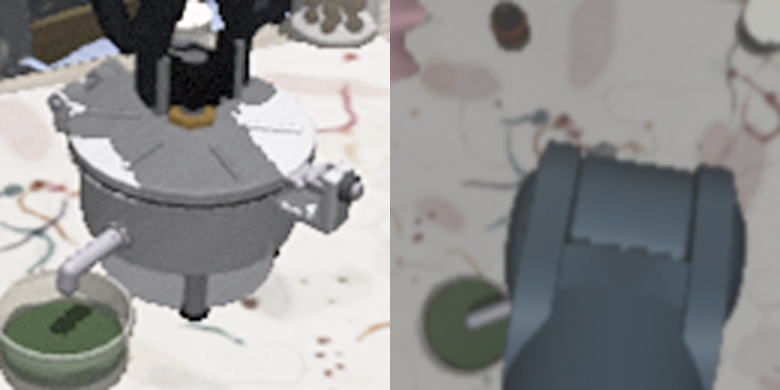

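The cover is shut under the catch, the knob is held low above the gland at (195,85), and the dish and bottles are undisturbed. I relax the vertical load to about zero and hand in.

```bash
python3 -m crank '[{"jaw":190,"dx":0,"dy":0,"dz":0.0003,"roll":0},{"jaw":190,"dx":0,"dy":0,"dz":0.0003,"roll":0}]' |grep -E "pos|force"
python3 -c "
from bench import bot
print(bot.close_job())"
```

```text
tcp_pos: [0.5212, 0.1033, 0.1127]
wrist_force: [3.6, 1.1, -0.7]
grasp_force: 60.4
the job is handed in; nothing more can be done
None
```

The job is handed in at about 23 s: the cover is shut and held by the catch, the bolt was turned back until it dropped into the thread and then forward about one turn (roughly 360°, sinking about 4.5–5 mm), the knob is still gripped, and the last pictures show the dish and bottles undisturbed.

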